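# Lock the telescoping leg of a stock stand

### The arm

A 6-joint arm with a two-finger parallel gripper is mounted at the origin on the work surface. World frame = base frame: x ahead of the robot, y to its left, z up, the work surface at z = 0. Lengths are in mm, angles in rad, forces in N, time in s.
With the tool pointing down it reaches from about 350 to 725 mm from the base axis. Payload 6 kg.
Tool frame: the origin (TCP) lies midway between the tips of the shut fingers; the grasp point (between the pads) lies 19 mm behind it; x points along the fingers, z is the direction in which the jaws open and shut, and the axes are right-handed (so a half turn about x gives the same grasp; the last joint's range is limited). The gripper opens to 85 mm and grips with 20 to 120 N. Pads are 22 mm wide; open, the fingers measure 114 mm over their backs; the gripper's body (76 mm by 85 mm) begins 54 mm behind the grasp point. The pads swing forward as they close: fully open they stand 13 mm farther back than shut.
Start: joints at [-0.948, 0.04, 0.085, 0, -1.615, -0.334], TCP at [170.891, -575.126, 231.261] pointing down, gripper open.
Joint ranges: [-2.56, 2.56], [-1.29, 2.01], [-1.08, 1.49], [-3.29, 1.98], [-2.81, -0.18], [-2.99, 2.99]. Speed limits (rad/s): [2.57, 2.57, 3.01, 3.14, 3.14, 3.14].

### API

Orientations are given as [roll, pitch, yaw] about the fixed x, y, z axes, in that order (R = Rz(yaw) Ry(pitch) Rx(roll)).
In Python, from cell import bot gives the robot as it stands.
- The arm moves only by the shell command python3 -m crank 'ROWS' [FORCE]. ROWS is JSON, a list of rows, each an object of numbers: "wx", "wy", "wz": the turn, a rotation vector about the tool's x, y, z in rad; "dx", "dy", "dz": the shift along the tool's x, y, z in m; "fingers": the opening, from 0 (shut) to 1 (fully open). In form: [{"wx": .., "wy": .., "wz": .., "dx": .., "dy": .., "dz": .., "fingers": ..}, ...]. A call has 1 to 20 rows; each row shifts and turns the pose as measured when the row begins, along the tool's axes as they then stand; what a row does not reach is not made up. A row lasts 1/12 s, in which the tool goes at most 41.7 mm and 7.16 degrees, less where a joint would pass 70% of its speed; a pose out of reach is approached as far as the arm can. A call with a gripper value outside its range is refused whole. The fingers move at their own pace and stop on an object; FORCE is the grip in N (left out, the last holds). Time passes only in rows, so rows that do not move let the fingers close. It gives the time, the measured TCP pose, the force and the opening at its end, in the units of the state.
- bot.read_state(): the state, without advancing time (a new reading comes with each control period).
- bot.grab_frame(name): name is "scene" or "top"; returns a dict with "color" (480x640x3 uint8, blue, green, red), "depth" (480x640 float32, mm along the optical axis (not along the pixel's ray), 0 where there is no reading), "vertical_fov" (degrees; the focal length in pixels is half the picture's height over the tangent of half this angle, whatever the lens; pixels are square), "cx", "cy" (the principal point, pixels), "cam_to_world" (4x4, takes a point from camera to world coordinates). Camera axes: x right, y down, z forward; pixel columns grow to the right and rows downward; lengths in mm; the calibration is good to about 2 mm. A picture is of the moment at which its call begins.
- bot.finish_job(): hands the job in, once; it reports no verdict.
Trained networks look in a picture, given as the dict that the camera call returned (one of the last four; its "shot" number tells which), for a name from the list of things; names that differ only in an ending like _2 or _b are one class to them, and where a whole thing is asked for, a point or a joint stands for the part that bears it (a point fixed in the world has none). Each returns a list of dicts, best first, with "score" (0 to 1); they miss things now and then, are a little off and sometimes report something else, mostly with a low value. They report only what shows in the picture. A call takes as long as a camera call.
- bot.recognise(picture, target): "bbox" ([left, top, right, bottom] in pixels, round what is visible of it).
- bot.mark_of(picture, target): "point" ([column, row] in pixels: a listed point, or the origin of a listed thing).
The state is a dict: "time_s": time; "joint_pos": joint angles; "joint_velocities": joint speeds; "effort": joint torques, N m; "tool_pos": TCP position; "ee_rot": TCP orientation; "ft_force": force on the tool from outside, world axes, zero at the start; "torque": the same for the moment, N m; "finger_gap": finger opening in mm.
Only numpy, scipy, OpenCV 4.12 (cv2) and the standard library are available. Lean on these libraries where they do the work, as an engineer would, in place of code of your own. Each camera call takes 0.05 s, during which the arm holds its last target.

### The job

Of the two telescoping square-tube legs clamped side by side on the board, one is already locked and the other still has its locking pin standing outside the outer tube. Press the spring button of that unlocked leg down flush, slide its inner tube in until the black collar meets the mouth of the outer tube, and let go so that the pin pops up through the hole. Leave the locked leg and the stock lying around alone.

Things in the scene. Friction and masses are not known exactly. Their poses are not given: they have to be found in the camera images.
- open_leg: Unlocked leg: fixed dark steel outer tube, 36 mm square, 220 mm long, rubber foot at its far end, clamped level on an 18 mm board; a bright inner tube, 28 mm square, slides in its mouth. Lies along this frame's y (z up); +y is inwards. Origin on the board's top, below the tube's axis, 30 mm outside the mouth. Inner tube's top face is 74 mm, outer's 78 mm above it. Locked leg lies 130 mm beside.
- open_leg_button_top (a point): Top centre of its black push button, 36 mm along the tube, 20 mm wide, 11 mm proud of the inner tube, moving with it. Spring: 2 N to start, 5.2 N fully down (10 mm, about flush); the pin clears the mouth when 8 mm down. 24 to 30 mm ahead (to the mouth) a black collar 40 mm wide stands on the tube, 7 mm above the raised button: closed fingertips on the button push it along. Friction 2 N.
- open_leg_pin_top (a point): Top centre of its steel locking pin, 10 mm across, on the inner tube 77 mm ahead of the button (towards the mouth), 9 mm proud when up. Pin and button are one sprung part and go down and up together. Under the outer tube's wall the pin stays held down even if the button is let go.
- open_leg_hole (a point): Centre of the pin hole in the top face of the unlocked leg's outer tube (16 mm square), 45 mm in from the mouth. When the collar meets the mouth the pin is 2 mm past the hole's centre and can pop up.
- open_leg_tube (a joint): How far the unlocked leg's inner tube is pushed in, m: starts at 0 to 0.025; pin enters the mouth at about 0.04; pin is centred under the hole at 0.090; collar meets the mouth (end stop) at 0.092.
- open_leg_button (a joint): How far the unlocked leg's button and pin are pressed down, m: 0 is fully up, 0.010 fully down.
- locked_leg_button_top (a point): Centre of the top of the other leg's button: an identical leg, parallel to the first, already locked with its collar within 2 mm of the mouth and its pin up through the hole. To be left alone.
- locked_leg_tube (a joint): How far the locked leg's inner tube is pushed in, m (0.090 at the start: locked).
- locked_leg_button (a joint): How far the locked leg's button is pressed down, m (0 is up).
- carton: Bystander: loose cardboard carton, 75 x 110 x 60 mm high, on the bench; origin under its centre. Leave alone.
- filter: Bystander: loose white oil filter canister, 76 mm across, 86 mm high, upright; origin under its centre. Leave alone.
- bin: Bystander: loose dark grey open parts bin, 150 x 100 x 70 mm high; origin under its centre. Leave alone.

How it is judged:
By the outcome, as a careful person would: the job done as asked, in the order asked, and still so for the second after the job is handed in, with the robot touching nothing.
It also fails if it takes over 32 s, if anything falls off the work surface, if the arm or the gripper's body presses on something with over 40 N, if the wrist force passes 120 N, or if a joint passes its speed limit or range.

## Working session

There is one attempt and no reset: what is moved stays moved. The work goes in short steps, Python scripts to look and compute and a shell command to move; the robot and the scene stay as the last step left them, time stands still between calls to the robot, and variables do not carry over. Pictures are saved under pics/ and viewed, and the job is handed in when it is done.

```bash
ls; mkdir -p pics; cat > h.py <<'E'
import numpy as np,cv2
from cell import bot
def px(f,p,depth=None):
    u,v=p; h=f["color"].shape[0]; fl=h/2/np.tan(np.radians(f["vertical_fov"])/2)
    if depth is None:
        d=f["depth"][int(v)-1:int(v)+2,int(u)-1:int(u)+2]; d=d[d>0]; depth=np.median(d)
    c=np.array([(u-f["cx"])/fl*depth,(v-f["cy"])/fl*depth,depth,1])
    return (np.array(f["cam_to_world"])@c)[:3]
def pxz(f,p,z):
    a=px(f,p,1.);b=px(f,p,1000.); return a+(b-a)*(z-a[2])/(b[2]-a[2])
E
python3 - <<'E'
from h import *
s=bot.read_state(); print({k:np.round(s[k],3) for k in s})
for n in("scene","top"):
    f=bot.grab_frame(n); cv2.imwrite(f"pics/{n}0.png",f["color"])
    print(n,np.round(f["cam_to_world"],3).tolist())
    for t in["open_leg","open_leg_button_top","open_leg_pin_top","open_leg_hole","locked_leg_button_top","carton","filter","bin"]:
        for r in bot.mark_of(f,t)[:2]:
            try: print(t,np.round(r["score"],2),np.round(r["point"]),px(f,r["point"]).round(1))
            except Exception as e: print(t,r,e)
E
```

```text
pics
{'time_s': np.float64(0.0), 'joint_pos': array([-0.948,  0.041,  0.084, -0.   , -1.616, -0.334]), 'joint_velocities': array([-0.001,  0.   , -0.001, -0.001,  0.   ,  0.001]), 'effort': array([-3.000e-03, -3.682e+01,  3.474e+01,  6.932e+00, -5.000e-03,
        0.000e+00]), 'tool_pos': array([ 170.879, -574.796,  230.226]), 'ee_rot': array([0.068, 1.569, 1.928]), 'ft_force': array([ 0.123,  0.21 , -0.304]), 'torque': array([ 0.009, -0.031, -0.008]), 'finger_gap': np.float64(85.463)}
scene [[0.339, 0.653, -0.677, 1510.722], [0.941, -0.246, 0.234, -305.894], [-0.014, -0.716, -0.698, 1092.464], [0.0, 0.0, 0.0, 1.0]]
open_leg 0.81 [309. 291.] [619.2 -25.2  16. ]
open_leg_button_top 0.69 [279. 272.] [535.8 -75.2  17.8]
open_leg_button_top 0.36 [296. 233.] [484.3 -10.7  83.6]
open_leg_pin_top 0.73 [311. 271.] [617.7 -18.7  82.1]
open_leg_hole 0.96 [339. 264.] [614.3  53.7  76.1]
open_leg_hole 0.7 [278. 270.] [528.9 -77.   18.2]
locked_leg_button_top 0.71 [297. 235.] [491.9 -11.1  83.7]
carton 0.73 [145. 338.] [ 646.1 -415.9   46.2]
filter 0.56 [164. 268.] [ 445.5 -342.6   41. ]
bin 0.62 [448. 195.] [452.1 438.2  50.5]
top [[0.016, -0.997, 0.077, 447.559], [-1.0, -0.016, 0.006, 8.697], [-0.004, -0.077, -0.997, 1177.596], [0.0, 0.0, 0.0, 1.0]]
open_leg 0.74 [333. 215.] [601.8 -19.   72.1]
open_leg_button_top 0.42 [364. 218.] [594.7 -92.4  82.8]
open_leg_pin_top 0.74 [362. 216.] [598.6 -88.   83.8]
open_leg_pin_top 0.7 [304. 205.] [625.5  51.6  74.1]
open_leg_hole 0.78 [301. 206.] [622.5  60.2  71.9]
locked_leg_button_top 0.49 [325. 263.] [484.3  -0.7  84. ]
carton 0.77 [487. 219.] [ 598.1 -397.2   59.4]
filter 0.95 [456. 296.] [ 409.  -314.1   81. ]
bin 0.78 [144. 298.] [391.5 454.6  22.3]
```

```bash
python3 - <<'E'
from h import *
a=cv2.imread("pics/scene0.png");b=cv2.imread("pics/top0.png")
cv2.imwrite("pics/sc.png",cv2.resize(a[200:350,220:420],None,fx=4,fy=4,interpolation=cv2.INTER_CUBIC))
cv2.imwrite("pics/tc.png",cv2.resize(b[150:300,240:440],None,fx=4,fy=4,interpolation=cv2.INTER_CUBIC))
E
```

```text
(no output)
```

View pics/scene0.png

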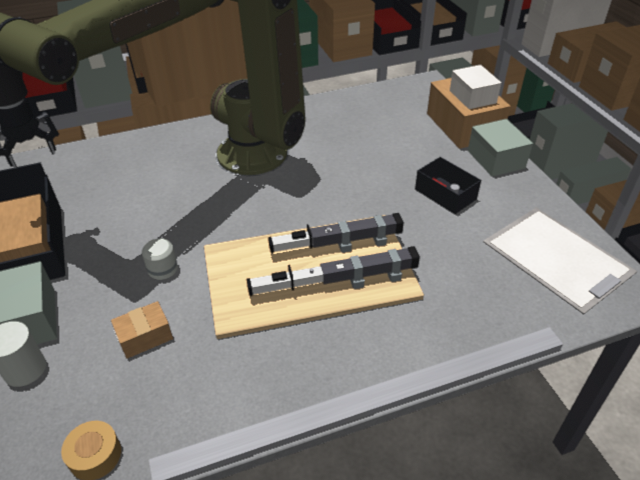

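```bash
sleep 1
```

```text
(no output)
```

View pics/tc.png

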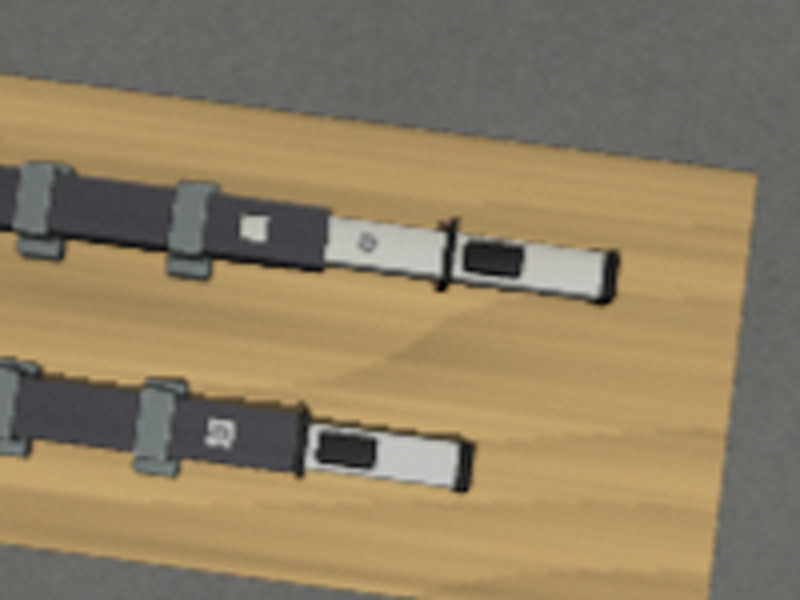

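View pics/sc.png

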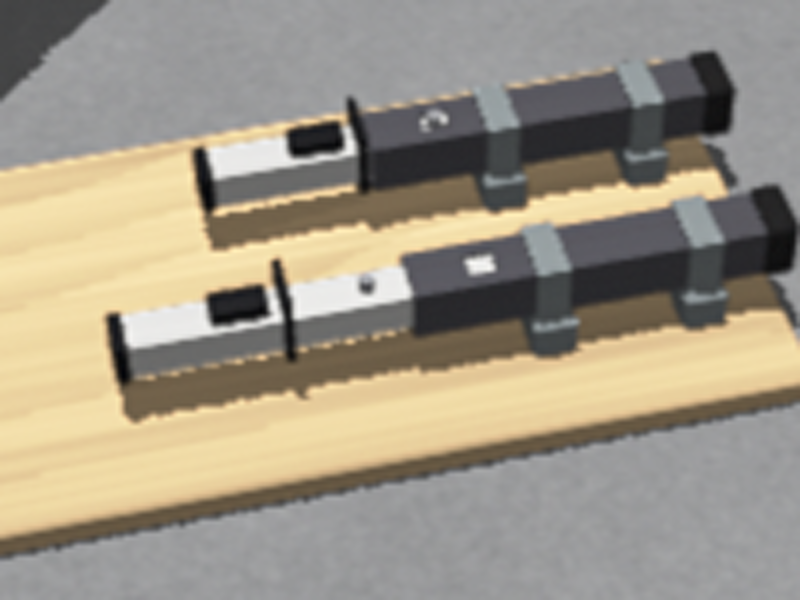

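```bash
python3 - <<'E'
from h import *
t=bot.grab_frame("top");s=bot.grab_frame("scene")
T=lambda x,y:(x/4+240-.375,y/4+150-.375); S=lambda x,y:(x/4+220-.375,y/4+200-.375)
for n,a,b,z in[("btn",T(494,258),S(237,299),103),("pin",T(368,242),S(367,281),101),("hole",T(256,228),S(481,265),96),("mouth",T(328,240),S(409,259),96),("collar",T(448,254),S(281,285),110),
 ("Lbtn",T(347,450),S(315,134),103),("Lhole",T(220,432),S(434,120),96),("Lcollar",T(304,440),S(357,120),110)]:
    print(n,pxz(t,a,z).round(1),pxz(s,b,z).round(1))
    print('   depth',px(t,a).round(1),px(s,b).round(1))
print(px(t,(400,160)),px(t,(400,240)), px(s,(240,320)),px(s,(400,350)))
E
```

```text
btn [600.2 -88.9 103. ] [620.2 -96.4 103. ]
   depth [602.9 -90.6  84. ] [604.4 -92.7  85.5]
pin [608.9 -14.2 101. ] [631.3 -21.5 101. ]
   depth [611.6 -14.5  83.3] [614.8 -16.2  82.4]
hole [617.1  52.8  96. ] [638.2  46.4  96. ]
   depth [620.9  53.8  71.7] [618.7  54.2  73.8]
mouth [610.5   9.6  96. ] [618.9   8.7  96. ]
   depth [613.8   9.7  74.4] [600.7  15.1  75.7]
collar [601.2 -61.2 110. ] [624.9 -71.2 110. ]
   depth [603.9 -62.4  91.4] [605.4 -66.   88.3]
Lbtn [485.1  -3.5 103. ] [505.6 -11.3 103. ]
   depth [485.8  -3.7  82.8] [488.4  -6.2  86. ]
Lhole [494.8  71.8  96. ] [512.6  64.   96. ]
   depth [495.4  72.6  82.9] [496.7  69.9  80.1]
Lcollar [490.3  21.8 110. ] [510.   14.7 110. ]
   depth [491.2  22.1  87.5] [491.3  20.6  91.7]
[ 7.59242448e+02 -1.93515729e+02  3.69441688e-01] [ 547.44363973 -191.11877209   17.43848498] [ 647.6321938  -204.51493974   16.30987991] [ 8.42096018e+02  1.12378758e+02 -4.09989554e-01]
```

```bash
cat >> h.py <<'E'
from scipy.spatial.transform import Rotation as Ro
TH=0.115
D=np.array([np.sin(TH),np.cos(TH),0]);N=np.array([D[1],-D[0],0])
def plan(tgt):
    s=bot.read_state();R=Ro.from_euler("xyz",s["ee_rot"]);p=np.array(s["tool_pos"])
    M=R.as_matrix();print("t",round(s["time_s"],2),"p",p.round(1),"F",np.round(s["ft_force"],1),"gap",round(s["finger_gap"],1)); print(M.round(3).tolist())
    for sg in(1,-1):
        x=np.array([0,0,-1.]);y=sg*D;z=np.cross(x,y);G=Ro.from_matrix(np.c_[x,y,z])
        print("rotvec tool",(R.inv()*G).as_rotvec().round(4))
    print("shift tool mm",(M.T@(np.array(tgt)-p)).round(1),"final-orient shift (y=D)",np.array([p[2]-tgt[2],D@(np.array(tgt)-p),(np.array(tgt)-p)@np.cross([0,0,-1],D)]).round(1))
E
python3 -c "
from h import *
plan([604,-87.5,150])"
```

```text
t 1.0 p [ 170.9 -575.1  231.3] F [-0.5 -0.3  0. ] gap 85.3
[[-0.0, -0.959, -0.285], [0.0, -0.285, 0.959], [-1.0, 0.0, 0.0]]
rotvec tool [ 1.9746e+00  0.0000e+00 -1.0000e-04]
rotvec tool [-1.167e+00  1.000e-04  0.000e+00]
shift tool mm [  81.3 -554.   344.1] final-orient shift (y=D) [ 81.3 534.1 374.3]
```

```bash
python3 -m crank '[{"dy":-0.03,"dz":0.0186,"fingers":0},{"dy":-0.03,"dz":0.0186,"fingers":0},{"dy":-0.03,"dz":0.0186,"fingers":0},{"dy":-0.03,"dz":0.0186,"fingers":0},{"dy":-0.03,"dz":0.0186,"fingers":0},{"dy":-0.03,"dz":0.0186,"fingers":0},{"dy":-0.03,"dz":0.0186,"fingers":0},{"dy":-0.03,"dz":0.0186,"fingers":0},{"dy":-0.03,"dz":0.0186,"fingers":0},{"dy":-0.03,"dz":0.0186,"fingers":0},{"dy":-0.03,"dz":0.0186,"fingers":0},{"dy":-0.03,"dz":0.0186,"fingers":0},{"dy":-0.03,"dz":0.0186,"fingers":0},{"dy":-0.03,"dz":0.0186,"fingers":0},{"dy":-0.03,"dz":0.0186,"fingers":0},{"dy":-0.03,"dz":0.0186,"fingers":0},{"dy":-0.03,"dz":0.0186,"fingers":0},{"dy":-0.03,"dz":0.0186,"fingers":0}]'
python3 -m crank '[{"wx":-0.117,"fingers":0},{"wx":-0.117,"fingers":0},{"wx":-0.117,"fingers":0},{"wx":-0.117,"fingers":0},{"wx":-0.117,"fingers":0},{"wx":-0.117,"fingers":0},{"wx":-0.117,"fingers":0},{"wx":-0.117,"fingers":0},{"wx":-0.117,"fingers":0},{"wx":-0.117,"fingers":0}]'
python3 -c "
from h import *
plan([604,-87.5,120]); print(bot.read_state()['joint_pos'])"
```

```text
t 1.0 p [ 170.9 -575.1  231.3] F [-0.5 -0.3  0. ] gap 85.3
[[-0.0, -0.959, -0.285], [0.0, -0.285, 0.959], [-1.0, 0.0, 0.0]]
rotvec tool [ 1.9746e+00  0.0000e+00 -1.0000e-04]
rotvec tool [-1.167e+00  1.000e-04  0.000e+00]
shift tool mm [ 111.3 -554.   344.1] final-orient shift (y=D) [111.3 534.1 374.3]
[-9.48310416e-01  4.01627555e-02  8.48022492e-02 -2.36830085e-05
 -1.61551299e+00 -3.33700415e-01]validation failed for argument at $[0]...
validation failed for argument at $[0]...
```

```bash
python3 -m crank '[{"wx":0,"wy":0,"wz":0,"dx":0,"dy":-0.030,"dz":0.0186,"fingers":0},{"wx":0,"wy":0,"wz":0,"dx":0,"dy":-0.030,"dz":0.0186,"fingers":0},{"wx":0,"wy":0,"wz":0,"dx":0,"dy":-0.030,"dz":0.0186,"fingers":0},{"wx":0,"wy":0,"wz":0,"dx":0,"dy":-0.030,"dz":0.0186,"fingers":0},{"wx":0,"wy":0,"wz":0,"dx":0,"dy":-0.030,"dz":0.0186,"fingers":0},{"wx":0,"wy":0,"wz":0,"dx":0,"dy":-0.030,"dz":0.0186,"fingers":0},{"wx":0,"wy":0,"wz":0,"dx":0,"dy":-0.030,"dz":0.0186,"fingers":0},{"wx":0,"wy":0,"wz":0,"dx":0,"dy":-0.030,"dz":0.0186,"fingers":0},{"wx":0,"wy":0,"wz":0,"dx":0,"dy":-0.030,"dz":0.0186,"fingers":0},{"wx":0,"wy":0,"wz":0,"dx":0,"dy":-0.030,"dz":0.0186,"fingers":0},{"wx":0,"wy":0,"wz":0,"dx":0,"dy":-0.030,"dz":0.0186,"fingers":0},{"wx":0,"wy":0,"wz":0,"dx":0,"dy":-0.030,"dz":0.0186,"fingers":0},{"wx":0,"wy":0,"wz":0,"dx":0,"dy":-0.030,"dz":0.0186,"fingers":0},{"wx":0,"wy":0,"wz":0,"dx":0,"dy":-0.030,"dz":0.0186,"fingers":0},{"wx":0,"wy":0,"wz":0,"dx":0,"dy":-0.030,"dz":0.0186,"fingers":0},{"wx":0,"wy":0,"wz":0,"dx":0,"dy":-0.030,"dz":0.0186,"fingers":0},{"wx":0,"wy":0,"wz":0,"dx":0,"dy":-0.030,"dz":0.0186,"fingers":0},{"wx":0,"wy":0,"wz":0,"dx":0,"dy":-0.030,"dz":0.0186,"fingers":0}]'
python3 -m crank '[{"wx":-0.117,"wy":0,"wz":0,"dx":0,"dy":0,"dz":0,"fingers":0},{"wx":-0.117,"wy":0,"wz":0,"dx":0,"dy":0,"dz":0,"fingers":0},{"wx":-0.117,"wy":0,"wz":0,"dx":0,"dy":0,"dz":0,"fingers":0},{"wx":-0.117,"wy":0,"wz":0,"dx":0,"dy":0,"dz":0,"fingers":0},{"wx":-0.117,"wy":0,"wz":0,"dx":0,"dy":0,"dz":0,"fingers":0},{"wx":-0.117,"wy":0,"wz":0,"dx":0,"dy":0,"dz":0,"fingers":0},{"wx":-0.117,"wy":0,"wz":0,"dx":0,"dy":0,"dz":0,"fingers":0},{"wx":-0.117,"wy":0,"wz":0,"dx":0,"dy":0,"dz":0,"fingers":0},{"wx":-0.117,"wy":0,"wz":0,"dx":0,"dy":0,"dz":0,"fingers":0},{"wx":-0.117,"wy":0,"wz":0,"dx":0,"dy":0,"dz":0,"fingers":0}]'
python3 -c "
from h import *
plan([604,-87.5,120]); print(bot.read_state()['joint_pos'])"
```

```text
time_s: 2.5
tool_pos: [608.3, -82.5, 233.6]
ee_rot: [-1.843, 1.565, 0.006]
ft_force: [0.3, -0.8, 0.3]
finger_gap: -0.1
time_s: 3.33
tool_pos: [612.6, -74.0, 228.8]
ee_rot: [-0.33, 1.57, 2.751]
ft_force: [-0.2, 0.7, -0.1]
finger_gap: 0.2
t 3.33 p [612.6 -74.  228.8] F [-0.2  0.7 -0.1] gap 0.2
[[-0.0, -0.061, -0.998], [0.0, -0.998, 0.061], [-1.0, -0.0, 0.0]]
rotvec tool [-3.0871e+00 -2.0000e-04  5.0000e-04]
rotvec tool [0.0544 0.0003 0.0001]
shift tool mm [108.8  14.    7.7] final-orient shift (y=D) [108.8 -14.4  -7. ]
[ 2.03732014e-01  8.55043344e-02  1.27759835e-01 -1.89734469e-04
 -1.61333252e+00 -2.64290401e-01]
```

```bash
python3 -m crank '[{"wx":0.054,"wy":0,"wz":0,"dx":0,"dy":0.014,"dz":0.008,"fingers":0},{"wx":0,"wy":0,"wz":0,"dx":0.030,"dy":0,"dz":0,"fingers":0},{"wx":0,"wy":0,"wz":0,"dx":0.030,"dy":0,"dz":0,"fingers":0},{"wx":0,"wy":0,"wz":0,"dx":0.030,"dy":0,"dz":0,"fingers":0},{"wx":0,"wy":0,"wz":0,"dx":0.020,"dy":0,"dz":0,"fingers":0},{"wx":0,"wy":0,"wz":0,"dx":0,"dy":0,"dz":0,"fingers":0}]'
python3 - <<'E'
from h import *
plan([604,-87.5,100])
t=bot.grab_frame("top");s=bot.grab_frame("scene")
a=s["color"][200:320,220:380];b=t["color"][150:270,280:440]
cv2.imwrite("pics/a1.png",cv2.resize(a,None,fx=5,fy=5,interpolation=cv2.INTER_CUBIC))
cv2.imwrite("pics/b1.png",cv2.resize(b,None,fx=5,fy=5,interpolation=cv2.INTER_CUBIC))
E
```

```text
time_s: 3.83
tool_pos: [604.9, -88.3, 117.6]
ee_rot: [-2.939, 1.565, 0.094]
ft_force: [-1.2, 0.4, -1.2]
finger_gap: 0.3
t 3.83 p [604.9 -88.3 117.6] F [-1.2  0.4 -1.2] gap 0.3
[[0.006, -0.108, -0.994], [0.001, -0.994, 0.108], [-1.0, -0.001, -0.006]]
rotvec tool [-3.1353e+00 -2.0000e-03 -9.6000e-03]
rotvec tool [ 0.0063 -0.0061  0.0013]
shift tool mm [17.6 -0.7  1.1] final-orient shift (y=D) [17.6  0.7 -1. ]
```

View pics/a1.png

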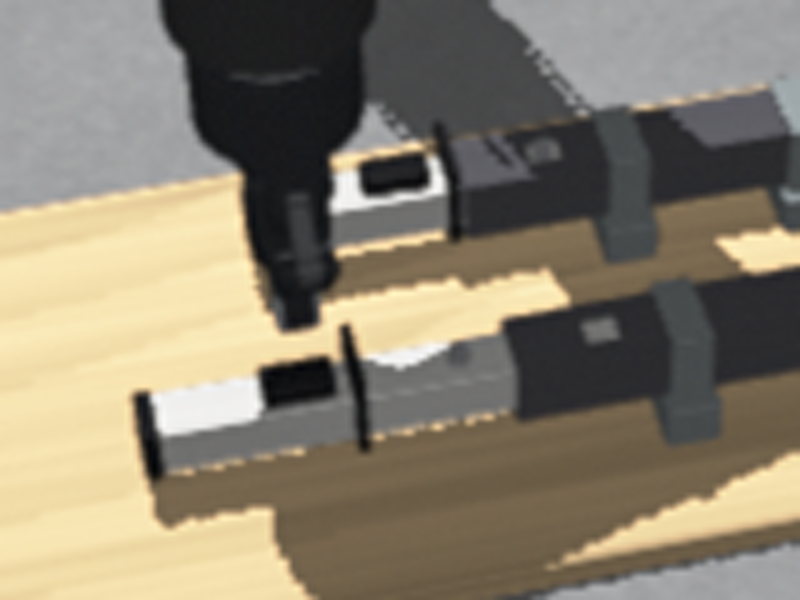

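View pics/b1.png

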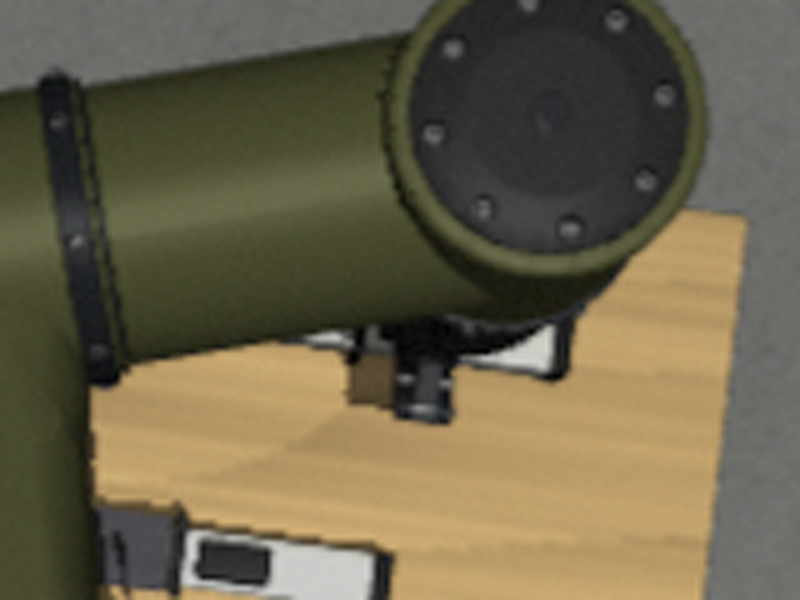

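```bash
python3 - <<'E'
from h import *
s=bot.grab_frame("scene");M=np.linalg.inv(s["cam_to_world"]);fl=240/np.tan(np.radians(s["vertical_fov"])/2)
for p in([604.9,-88.3,117.6],[604,-87.5,85],[603.5,-91.5,85]):
    c=M@np.r_[p,1]; u=c[0]/c[2]*fl+s["cx"];v=c[1]/c[2]*fl+s["cy"]; print(p,u,v,((u-220)*5,(v-200)*5))
print(fl,c[2])
E
```

```text
[604.9, -88.3, 117.6] 279.91732207379164 264.5349530919173 (np.float64(299.5866103689582), np.float64(322.6747654595866))
[604, -87.5, 85] 280.97140651803807 273.81338677910276 (np.float64(304.85703259019033), np.float64(369.0669338955138))
[603.5, -91.5, 85] 279.26772828002595 274.1097241621311 (np.float64(296.33864140012975), np.float64(370.5486208106555))
586.6724048383026 1367.3202853492191
```

```bash
python3 -m crank '[{"wx":0.006,"wy":-0.006,"wz":0,"dx":0.015,"dy":-0.001,"dz":0.001,"fingers":0},{"wx":0,"wy":0,"wz":0,"dx":0.012,"dy":0,"dz":0,"fingers":0},{"wx":0,"wy":0,"wz":0,"dx":0.002,"dy":0,"dz":0,"fingers":0},{"wx":0,"wy":0,"wz":0,"dx":0,"dy":0,"dz":0,"fingers":0}]'
python3 -m crank '[{"wx":0,"wy":0,"wz":0,"dx":0.005,"dy":0,"dz":0,"fingers":0},{"wx":0,"wy":0,"wz":0,"dx":0,"dy":0,"dz":0,"fingers":0}]'
python3 -c "
from h import *
plan([604,-87.5,76])"
```

```text
time_s: 4.32
tool_pos: [610.8, -87.5, 100.6]
ee_rot: [-3.025, 1.551, 0.002]
ft_force: [0.4, 0.1, -0.1]
finger_gap: -0.0
time_s: 4.48
tool_pos: [611.4, -87.4, 96.3]
ee_rot: [-3.029, 1.55, -0.001]
ft_force: [-0.3, -0.6, 0.1]
finger_gap: -0.1
t 4.48 p [611.4 -87.4  96.3] F [-0.3 -0.6  0.1] gap -0.1
[[0.021, -0.113, -0.993], [-0.0, -0.994, 0.113], [-1.0, -0.002, -0.021]]
rotvec tool [-3.1401 -0.0037 -0.0325]
rotvec tool [ 0.0013 -0.0207  0.0024]
shift tool mm [20.2  0.9  7.7] final-orient shift (y=D) [20.3 -0.9 -7.3]
```

```bash
python3 -m crank '[{"wx":0,"wy":-0.021,"wz":0,"dx":0,"dy":0.001,"dz":0.0075,"fingers":0},{"wx":0,"wy":0,"wz":0,"dx":0,"dy":0,"dz":0,"fingers":0}]'
python3 -c "
from h import *
plan([604,-87.5,76])"
```

```text
time_s: 4.65
tool_pos: [603.3, -87.6, 96.7]
ee_rot: [-0.931, 1.568, 2.097]
ft_force: [-0.4, -0.7, -0.2]
finger_gap: 0.1
t 4.65 p [603.3 -87.6  96.7] F [-0.4 -0.7 -0.2] gap 0.1
[[-0.001, -0.113, -0.994], [0.002, -0.994, 0.113], [-1.0, -0.002, 0.002]]
rotvec tool [-3.1401e+00 -3.5000e-03  2.6000e-03]
rotvec tool [0.0015 0.0017 0.0022]
shift tool mm [20.7 -0.2 -0.7] final-orient shift (y=D) [20.7  0.2  0.7]
```

```bash
python3 -m crank '[{"wx":0,"wy":0,"wz":0,"dx":0.008,"dy":0,"dz":0,"fingers":0},{"wx":0,"wy":0,"wz":0,"dx":0,"dy":0,"dz":0,"fingers":0}]'
python3 -m crank '[{"wx":0,"wy":0,"wz":0,"dx":0.008,"dy":0,"dz":0,"fingers":0},{"wx":0,"wy":0,"wz":0,"dx":0,"dy":0,"dz":0,"fingers":0}]'
python3 -c "
from h import *
plan([604,-87.5,76])"
```

```text
time_s: 4.82
tool_pos: [603.5, -87.6, 88.9]
ee_rot: [-1.331, 1.568, 1.697]
ft_force: [-0.7, 0.1, -0.8]
finger_gap: -0.0
time_s: 4.98
tool_pos: [604.2, -87.8, 80.9]
ee_rot: [-2.084, 1.568, 0.945]
ft_force: [-1.2, 2.1, 2.6]
finger_gap: -0.3
t 4.98 p [604.2 -87.8  80.9] F [-1.2  2.1  2.6] gap -0.3
[[0.002, -0.113, -0.994], [0.002, -0.994, 0.113], [-1.0, -0.002, -0.001]]
rotvec tool [-3.1401e+00 -3.8000e-03 -2.1000e-03]
rotvec tool [ 0.0015 -0.0014  0.0024]
shift tool mm [ 4.9 -0.2  0.3] final-orient shift (y=D) [ 4.9  0.3 -0.3]
```

```bash
python3 -m crank '[{"wx":0,"wy":0,"wz":0,"dx":0.004,"dy":0,"dz":0,"fingers":0},{"wx":0,"wy":0,"wz":0,"dx":0,"dy":0,"dz":0,"fingers":0}]'
python3 -m crank '[{"wx":0,"wy":0,"wz":0,"dx":0.002,"dy":0,"dz":0,"fingers":0},{"wx":0,"wy":0,"wz":0,"dx":0,"dy":0,"dz":0,"fingers":0}]'
python3 - <<'E'
from h import *
plan([604,-87.5,75])
s=bot.grab_frame("scene")
a=s["color"][200:320,220:380]
cv2.imwrite("pics/a2.png",cv2.resize(a,None,fx=5,fy=5,interpolation=cv2.INTER_CUBIC))
E
```

```text
time_s: 5.15
tool_pos: [604.8, -88.0, 77.7]
ee_rot: [-2.606, 1.567, 0.423]
ft_force: [-1.1, -0.2, 4.1]
finger_gap: -0.2
time_s: 5.32
tool_pos: [605.0, -88.1, 76.8]
ee_rot: [-2.78, 1.567, 0.249]
ft_force: [-1.5, 0.3, 4.4]
finger_gap: 0.1
t 5.32 p [605.  -88.1  76.8] F [-1.5  0.3  4.4] gap 0.1
[[0.004, -0.113, -0.994], [0.001, -0.994, 0.113], [-1.0, -0.001, -0.004]]
rotvec tool [-3.1395e+00 -2.3000e-03 -6.0000e-03]
rotvec tool [ 0.0021 -0.0038  0.0015]
shift tool mm [ 1.8 -0.5  1. ] final-orient shift (y=D) [ 1.8  0.5 -1. ]
```

View pics/a2.png

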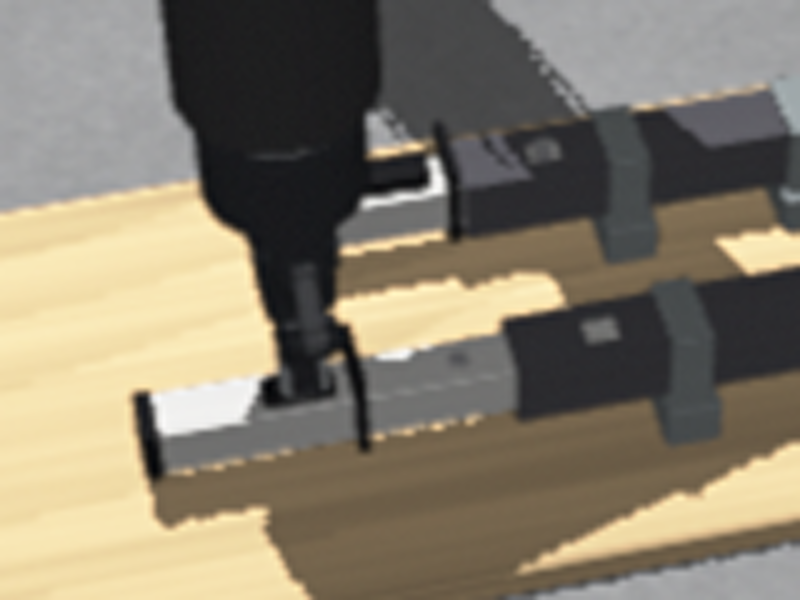

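```bash
python3 -m crank '[{"wx":0,"wy":-0.004,"wz":0,"dx":0.002,"dy":0,"dz":0.001,"fingers":0},{"wx":0,"wy":0,"wz":0,"dx":0,"dy":0,"dz":0,"fingers":0}]'
python3 -m crank '[{"wx":0,"wy":0,"wz":0,"dx":0.001,"dy":0,"dz":0,"fingers":0},{"wx":0,"wy":0,"wz":0,"dx":0,"dy":0,"dz":0,"fingers":0}]'

```

```text
time_s: 5.53
tool_pos: [605.0, -88.1, 76.6]
ee_rot: [-2.673, 1.568, 0.356]
ft_force: [-1.3, 0.3, 4.9]
finger_gap: -0.0
time_s: 5.7
tool_pos: [604.9, -88.1, 76.1]
ee_rot: [-2.679, 1.568, 0.35]
ft_force: [-1.8, 1.0, 4.0]
finger_gap: 0.3
```

```bash
python3 -m crank '[{"wx":0,"wy":0,"wz":0,"dx":0.003,"dy":0,"dz":0,"fingers":0},{"wx":0,"wy":0,"wz":0,"dx":0.001,"dy":0,"dz":0,"fingers":0}]'
python3 -m crank '[{"wx":0,"wy":0,"wz":0,"dx":0.002,"dy":0,"dz":0,"fingers":0},{"wx":0,"wy":0,"wz":0,"dx":0.001,"dy":0,"dz":0,"fingers":0}]'

```

```text
time_s: 5.87
tool_pos: [605.2, -88.6, 74.8]
ee_rot: [-3.13, 1.567, -0.1]
ft_force: [-6.7, 1.1, 9.4]
finger_gap: 0.1
time_s: 6.03
tool_pos: [605.2, -88.6, 74.9]
ee_rot: [3.044, 1.566, -0.209]
ft_force: [-4.0, 2.3, 6.6]
finger_gap: 0.1
```

```bash
python3 -m crank '[{"wx":0,"wy":-0.005,"wz":0,"dx":0.001,"dy":-0.005,"dz":0,"fingers":0},{"wx":0,"wy":0,"wz":0,"dx":0.001,"dy":-0.005,"dz":0,"fingers":0},{"wx":0,"wy":0,"wz":0,"dx":0.001,"dy":-0.005,"dz":0,"fingers":0}]'
python3 -c "
from h import *
plan([613,-7.6,75])"
```

```text
time_s: 6.28
tool_pos: [606.5, -76.2, 74.9]
ee_rot: [1.784, 1.566, -1.47]
ft_force: [-2.0, -2.1, 8.2]
finger_gap: 0.0
t 6.28 p [606.5 -76.2  74.9] F [-2.  -2.1  8.2] gap 0.0
[[0.0, -0.113, -0.994], [-0.005, -0.994, 0.113], [-1.0, 0.004, -0.001]]
rotvec tool [-3.1394e+00  7.0000e-03 -1.5000e-03]
rotvec tool [ 0.0022 -0.001  -0.0045]
shift tool mm [ -0.4 -68.9   1.3] final-orient shift (y=D) [-0.1 68.9 -1.5]
```

```bash
python3 -m crank '[{"wx":0,"wy":0,"wz":-0.004,"dx":0.001,"dy":-0.005,"dz":0,"fingers":0},{"wx":0,"wy":0,"wz":0,"dx":0.001,"dy":-0.005,"dz":0,"fingers":0},{"wx":0,"wy":0,"wz":0,"dx":0.001,"dy":-0.005,"dz":0,"fingers":0}]'
python3 - <<'E'
from h import *
plan([613,-7.6,75])
s=bot.grab_frame("scene")
a=s["color"][200:320,220:380]
cv2.imwrite("pics/a3.png",cv2.resize(a,None,fx=5,fy=5,interpolation=cv2.INTER_CUBIC))
E
```

```text
time_s: 6.53
tool_pos: [608.0, -63.5, 75.0]
ee_rot: [1.906, 1.565, -1.349]
ft_force: [-3.6, -1.5, 8.1]
finger_gap: -0.0
t 6.53 p [608.  -63.5  75. ] F [-3.6 -1.5  8.1] gap -0.0
[[0.001, -0.113, -0.994], [-0.005, -0.994, 0.113], [-1.0, 0.005, -0.002]]
rotvec tool [-3.1402e+00  8.0000e-03 -2.8000e-03]
rotvec tool [ 0.0014 -0.0018 -0.0051]
shift tool mm [ -0.3 -56.1   1.4] final-orient shift (y=D) [-0.  56.1 -1.5]
```

View pics/a3.png

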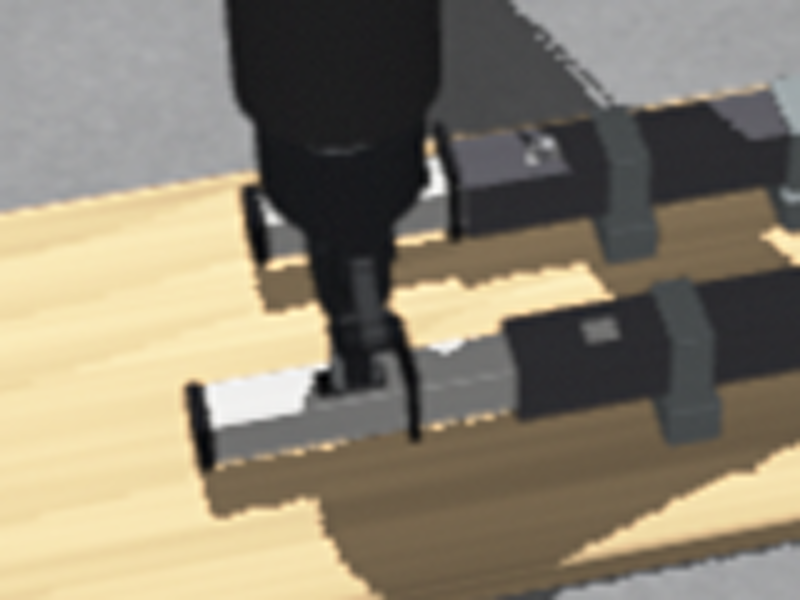

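```bash
python3 -m crank '[{"wx":0,"wy":0,"wz":-0.004,"dx":0.001,"dy":-0.005,"dz":0.0003,"fingers":0},{"wx":0,"wy":0,"wz":0,"dx":0.001,"dy":-0.005,"dz":0.0003,"fingers":0},{"wx":0,"wy":0,"wz":0,"dx":0.001,"dy":-0.005,"dz":0.0003,"fingers":0},{"wx":0,"wy":0,"wz":0,"dx":0.001,"dy":-0.005,"dz":0,"fingers":0},{"wx":0,"wy":0,"wz":0,"dx":0.001,"dy":-0.005,"dz":0,"fingers":0},{"wx":0,"wy":0,"wz":0,"dx":0.001,"dy":-0.005,"dz":0,"fingers":0}]'
python3 - <<'E'
from h import *
plan([613,-7.6,75])
s=bot.grab_frame("scene")
a=s["color"][200:320,220:380]
cv2.imwrite("pics/a4.png",cv2.resize(a,None,fx=5,fy=5,interpolation=cv2.INTER_CUBIC))
E
```

```text
time_s: 7.08
tool_pos: [611.1, -37.4, 75.0]
ee_rot: [2.104, 1.56, -1.153]
ft_force: [-3.0, -2.1, 8.5]
finger_gap: -0.1
t 7.08 p [611.1 -37.4  75. ] F [-3.  -2.1  8.5] gap -0.1
[[0.004, -0.115, -0.993], [-0.01, -0.993, 0.115], [-1.0, 0.009, -0.006]]
rotvec tool [-3.1415  0.0147 -0.0087]
rotvec tool [ 0.0001 -0.0055 -0.0093]
shift tool mm [ -0.3 -29.8   1.5] final-orient shift (y=D) [-0.  29.8 -1.5]
```

View pics/a4.png

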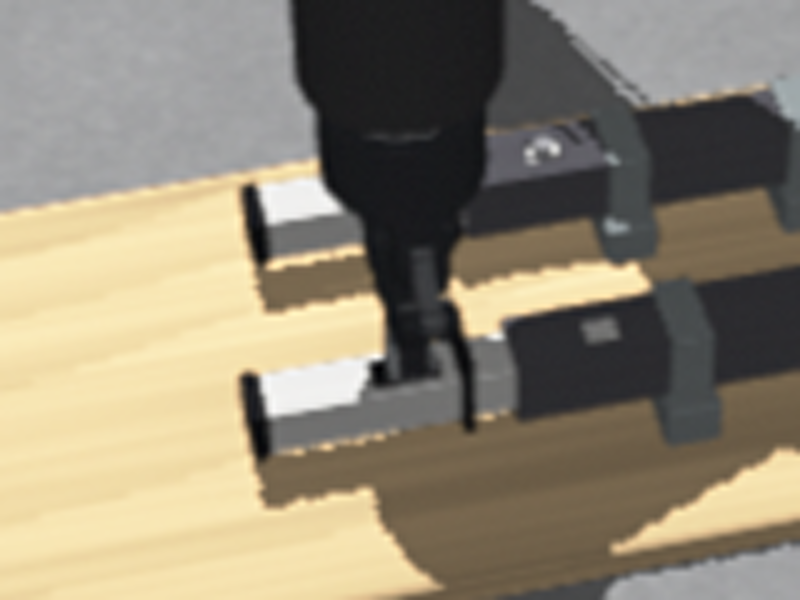

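```bash
python3 -m crank '[{"wx":0,"wy":-0.005,"wz":-0.009,"dx":0.001,"dy":-0.005,"dz":0.0003,"fingers":0},{"wx":0,"wy":0,"wz":-0.003,"dx":0.001,"dy":-0.005,"dz":0.0003,"fingers":0},{"wx":0,"wy":0,"wz":-0.003,"dx":0.001,"dy":-0.005,"dz":0,"fingers":0},{"wx":0,"wy":0,"wz":-0.003,"dx":0.001,"dy":-0.005,"dz":0,"fingers":0}]'
python3 -m crank '[{"wx":0,"wy":0,"wz":0,"dx":0.001,"dy":-0.003,"dz":0,"fingers":0}]'
python3 -m crank '[{"wx":0,"wy":0,"wz":0,"dx":0.001,"dy":-0.003,"dz":0,"fingers":0}]'
python3 - <<'E'
from h import *
plan([613,-7.6,75])
s=bot.grab_frame("scene")
a=s["color"][200:320,220:380]
cv2.imwrite("pics/a5.png",cv2.resize(a,None,fx=5,fy=5,interpolation=cv2.INTER_CUBIC))
E
```

```text
time_s: 7.47
tool_pos: [613.2, -19.5, 74.9]
ee_rot: [-2.168, 1.566, 0.859]
ft_force: [-3.5, -1.7, 9.2]
finger_gap: 0.0
time_s: 7.55
tool_pos: [613.5, -17.0, 74.9]
ee_rot: [-2.379, 1.567, 0.647]
ft_force: [-3.8, -1.6, 8.4]
finger_gap: -0.1
time_s: 7.63
tool_pos: [614.0, -15.2, 75.0]
ee_rot: [-2.99, 1.567, 0.036]
ft_force: [-0.7, -4.2, 6.8]
finger_gap: 0.1
t 7.63 p [614.  -15.2  75. ] F [-0.7 -4.2  6.8] gap 0.1
[[0.004, -0.115, -0.993], [0.0, -0.993, 0.115], [-1.0, -0.001, -0.004]]
rotvec tool [3.141e+00 8.000e-04 5.600e-03]
rotvec tool [-0.0005 -0.0035  0.0005]
shift tool mm [ 0.  -7.4  1.8] final-orient shift (y=D) [ 0.   7.4 -1.8]
```

View pics/a5.png

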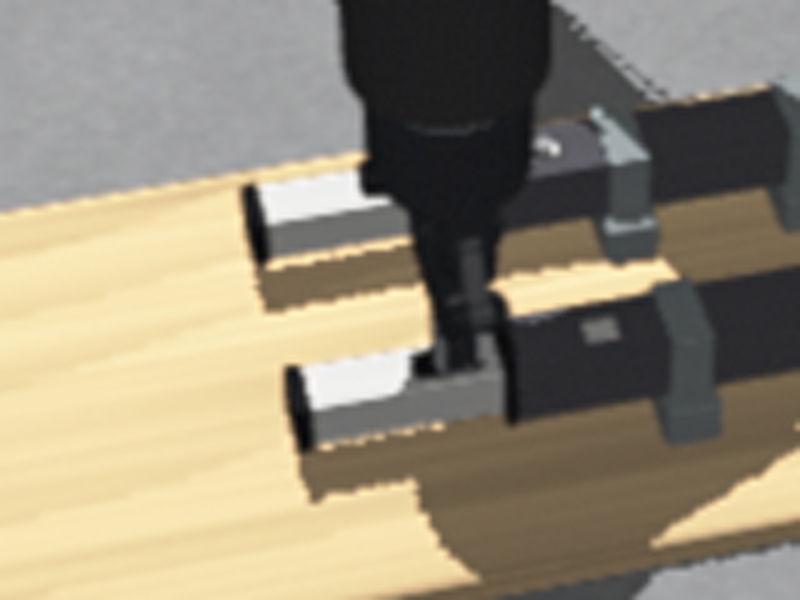

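```bash
python3 -m crank '[{"wx":0,"wy":0,"wz":0,"dx":0.001,"dy":-0.003,"dz":0.0003,"fingers":0},{"wx":0,"wy":0,"wz":0,"dx":0.001,"dy":-0.003,"dz":0.0003,"fingers":0}]'
python3 -m crank '[{"wx":0,"wy":0,"wz":0,"dx":0.001,"dy":-0.003,"dz":0,"fingers":0}]'
python3 -m crank '[{"wx":0,"wy":0,"wz":0,"dx":0.001,"dy":-0.003,"dz":0,"fingers":0}]'
```

```text
time_s: 7.85
tool_pos: [614.8, -11.6, 75.1]
ee_rot: [2.575, 1.564, -0.683]
ft_force: [-0.4, -4.5, 5.8]
finger_gap: -0.1
time_s: 7.93
tool_pos: [615.4, -10.1, 75.1]
ee_rot: [2.421, 1.561, -0.838]
ft_force: [-2.2, -4.2, 7.0]
finger_gap: -0.0
time_s: 8.02
tool_pos: [615.9, -8.5, 75.1]
ee_rot: [2.313, 1.559, -0.946]
ft_force: [-1.4, -4.2, 6.5]
finger_gap: -0.2
```

```bash
python3 -m crank '[{"wx":0,"wy":-0.005,"wz":-0.008,"dx":0.001,"dy":-0.003,"dz":0.001,"fingers":0}]'
python3 -m crank '[{"wx":0,"wy":0,"wz":-0.003,"dx":0.001,"dy":-0.003,"dz":0,"fingers":0}]'
python3 -m crank '[{"wx":0,"wy":0,"wz":-0.003,"dx":0.001,"dy":-0.003,"dz":0,"fingers":0}]'
python3 - <<'E'
from h import *
plan([614,-7.6,75])
s=bot.grab_frame("scene")
a=s["color"][200:320,220:380]
cv2.imwrite("pics/a6.png",cv2.resize(a,None,fx=5,fy=5,interpolation=cv2.INTER_CUBIC))
E
```

```text
time_s: 8.1
tool_pos: [615.8, -6.8, 75.1]
ee_rot: [2.542, 1.565, -0.717]
ft_force: [1.9, -10.1, 4.2]
finger_gap: 0.3
time_s: 8.18
tool_pos: [615.9, -6.7, 75.1]
ee_rot: [2.259, 1.564, -1.001]
ft_force: [-4.6, -13.2, 7.9]
finger_gap: 0.3
time_s: 8.27
tool_pos: [615.9, -6.8, 75.1]
ee_rot: [2.036, 1.563, -1.226]
ft_force: [-4.3, -9.5, 7.8]
finger_gap: -0.2
t 8.27 p [615.9  -6.8  75.1] F [-4.3 -9.5  7.8] gap -0.2
[[0.003, -0.12, -0.993], [-0.007, -0.993, 0.12], [-1.0, 0.007, -0.003]]
rotvec tool [ 3.1367 -0.0108  0.0054]
rotvec tool [-0.0049 -0.0034 -0.0069]
shift tool mm [0.1 1.  1.7] final-orient shift (y=D) [ 0.1 -1.  -1.7]
```

View pics/a6.png

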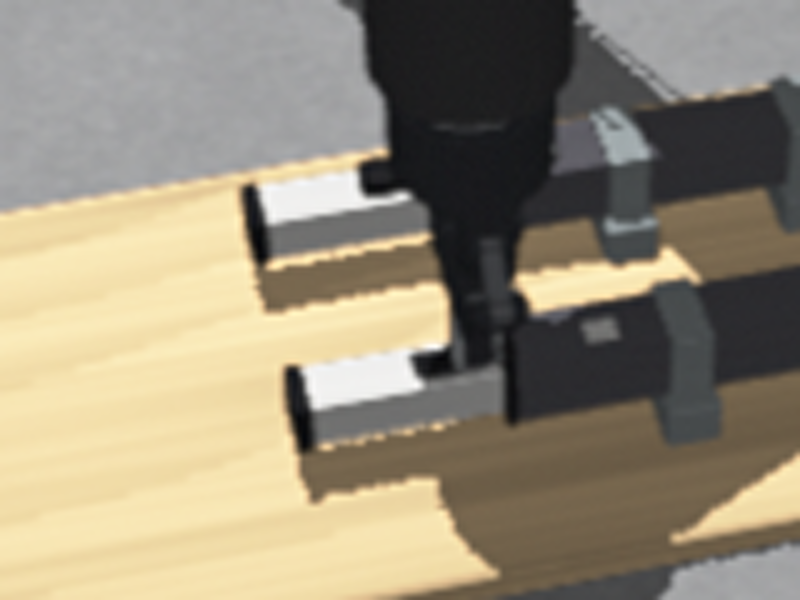

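Now hard against the collar, and the collar is at the mouth (513,370); the tube did not move over the last few steps. Lift straight up.

```bash
python3 -m crank '[{"wx":0,"wy":0,"wz":0,"dx":-0.005,"dy":0,"dz":0,"fingers":0},{"wx":0,"wy":0,"wz":0,"dx":-0.008,"dy":0,"dz":0,"fingers":0},{"wx":0,"wy":0,"wz":0,"dx":-0.015,"dy":0,"dz":0,"fingers":0},{"wx":0,"wy":0,"wz":0,"dx":-0.025,"dy":0,"dz":0,"fingers":0},{"wx":0,"wy":0,"wz":0,"dx":-0.030,"dy":0,"dz":0,"fingers":0},{"wx":0,"wy":0,"wz":0,"dx":-0.030,"dy":0,"dz":0,"fingers":0},{"wx":0,"wy":0,"wz":0,"dx":-0.030,"dy":0,"dz":0,"fingers":0}]'
python3 -m crank '[{"wx":0,"wy":0,"wz":0,"dx":0,"dy":0.040,"dz":0,"fingers":0},{"wx":0,"wy":0,"wz":0,"dx":0,"dy":0.040,"dz":0,"fingers":0},{"wx":0,"wy":0,"wz":0,"dx":0,"dy":0.040,"dz":0,"fingers":0},{"wx":0,"wy":0,"wz":0,"dx":0,"dy":0.040,"dz":0,"fingers":0},{"wx":0,"wy":0,"wz":0,"dx":0,"dy":0.040,"dz":0,"fingers":0},{"wx":0,"wy":0,"wz":0,"dx":0,"dy":0.040,"dz":0,"fingers":0},{"wx":0,"wy":0,"wz":0,"dx":0,"dy":0,"dz":0,"fingers":0}]'
python3 - <<'E'
from h import *
s=bot.grab_frame("scene");t=bot.grab_frame("top")
a=s["color"][200:300,230:430];b=t["color"][170:290,240:400]
cv2.imwrite("pics/a7.png",cv2.resize(a,None,fx=4,fy=4,interpolation=cv2.INTER_CUBIC))
cv2.imwrite("pics/b7.png",cv2.resize(b,None,fx=5,fy=5,interpolation=cv2.INTER_CUBIC))
for f in(s,t):
  for n in("open_leg_pin_top","open_leg_hole","open_leg_button_top","locked_leg_button_top"):
    for r in bot.mark_of(f,n)[:2]: print(n,round(r["score"],2),np.round(r["point"]),px(f,r["point"]).round(1))
E
```

```text
time_s: 8.9
tool_pos: [610.7, -5.2, 211.1]
ee_rot: [0.449, 1.55, -2.813]
ft_force: [0.6, 0.5, -0.4]
finger_gap: -0.2
time_s: 9.48
tool_pos: [583.7, -246.5, 219.0]
ee_rot: [0.068, 1.559, 3.1]
ft_force: [0.6, 0.3, -0.3]
finger_gap: 0.1
open_leg_hole 0.68 [338. 264.] [613.8  51.6  77.4]
open_leg_hole 0.54 [309. 266.] [5.427e+02 4.000e-01 1.830e+01]
open_leg_button_top 0.6 [311. 267.] [606.2 -14.1  83.9]
locked_leg_button_top 0.47 [298. 233.] [485.1  -7.6  83. ]
open_leg_pin_top 0.62 [334. 217.] [526.1  -6.6 593.7]
open_leg_hole 0.71 [303. 207.] [617.9  54.   78.5]
locked_leg_button_top 0.47 [325. 259.] [472.2   3.8 581.1]
```

View pics/a7.png

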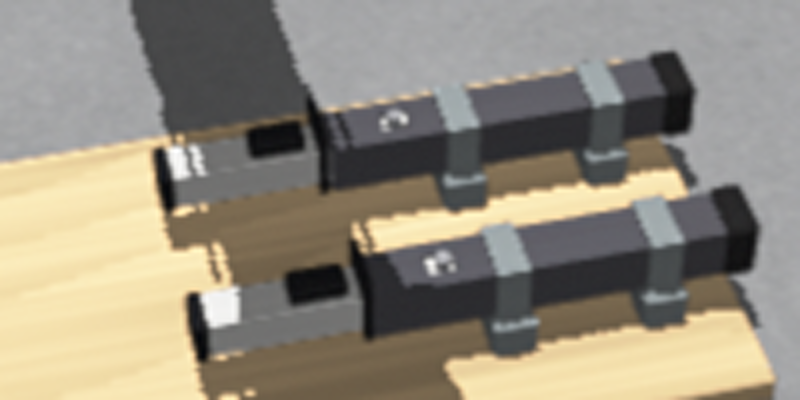

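View pics/b7.png

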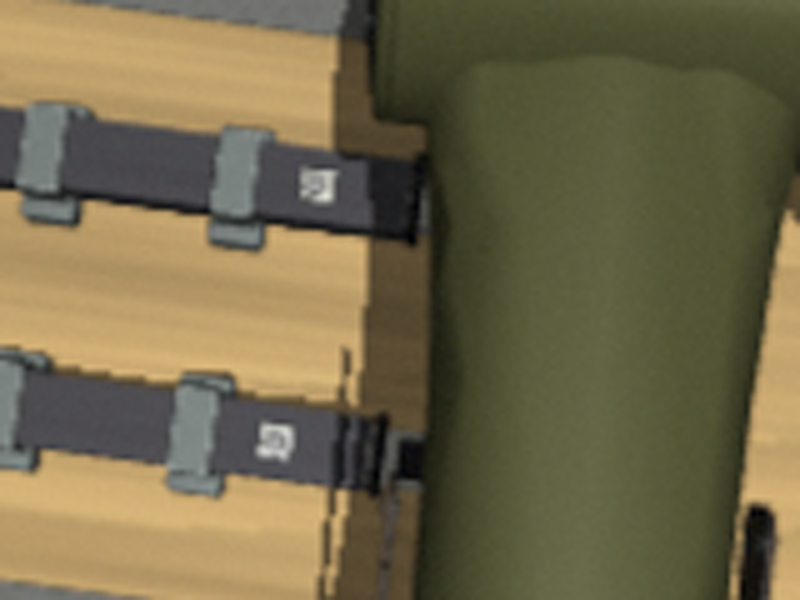

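```bash
python3 -c "
from cell import bot
print(bot.finish_job())"
```

```text
the job is handed in; nothing more can be done
None
```

The open leg is locked. I pressed its button fully down with the shut fingertips and slid the inner tube in until the collar met the mouth. I then lifted straight off so the pin could pop up, and handed the job in at about 9.6 s.

- **Lock:** in the last pictures the collar sits at the mouth. The pin shows in the hole of the open leg, as it does on the locked leg. The button's measured height is about 84 mm, so it is up again.
- **Bystanders:** the locked leg looks unchanged in those pictures. I did not recheck the carton, filter or bin at the end, but the arm stayed high above the bench except over the open leg.
- **Forces:** the largest reading was about 16 N, when I pressed the collar against the end stop. The arm was clear of everything with near-zero force before I handed in.
- **Disagreement:** the network did not find the pin in the final scene picture. In the final top picture it placed the pin on the arm, which hid that end of the leg. The pin check therefore rests on what I saw in the two pictures.
- **Heights:** the tube heights in the task hold from the bench, not from the board's top; the depth readings showed this before I descended.

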